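# Mount a cork polishing wheel on its arbor and hang it in the stand

### The job

Pick up the arbor by its orange grip, thread its shaft through the bore of the cork wheel lying in the blue cradle, and push gently but firmly until its brass collar is felt to press the wheel's hub against the rubber stop. Then lift the wheel on the arbor and lay the arbor gently into both notched posts of the green stand, grip towards the robot and outside the posts, wheel between the posts, and let go. Move the wheel only with the arbor, never with the gripper, never press on it hard, and leave the other things on the bench where they are.

Things in the scene. Friction and masses are not known exactly. Their poses are not given: they have to be found in the camera images.
- arbor_grip (a point): Centre of the arbor's orange grip, a block 56 mm long (x) x 22 wide (y) x 24 high (z); grasp it across y. Axes: +x runs along the shaft to the tip. At the start it lies level, its centre line 38 above the bench: grip on a 14 wide rubber pad (26 high) of the wooden rest, shaft in an open notch 122 ahead. Lift it straight up.
- arbor_tip (a point): Tip of the arbor's shaft, 150 mm ahead of the grip centre on the centre line. The steel shaft is 12 in diameter; its last 10 taper to 5.
- arbor: The whole arbor, 160 g, origin at the grip centre, +x to the tip. A brass collar, 26 mm diameter, 8 thick, is clamped on the shaft; its far face stands anywhere from x = 62 to x = 84, different each time and not measured: feel or see it. It does not slip under the forces allowed.
- wheel_center (a point): Centre of the cork wheel, 80 mm diameter, 28 thick. Its own x axis is the bore's line. It lies on its rim, bore level, in the cradle, centre about 56 above the bench, free to be lifted straight up; its far face stands 0 to 5 short of the stop. The arbor enters at the near mouth, 14 before the centre (towards the cradle's -x).
- wheel: The cork wheel, about 150 g, origin at its centre; aluminium hub with a plain through bore of 16 mm diameter, without chamfer. More than 15 N between arbor and wheel spoils the hub.
- cradle_seat (a point): Centre of the wheel when it lies in the fixed blue cradle and touches the stop, 56 mm above the bench. +x is the direction of threading, away from the robot (within 0.25 rad of ahead). The stop, two rubber pads 24 apart, lies 14 to 16 beyond this point and reaches 21 above it; the shaft passes between them, with room behind, and the gap is open at the top.
- cradle: The fixed cradle with the stop; same axes; origin on the bench, 96 mm before the seat. The stop's buffers yield about 1 mm per 12 N. Sliding the wheel to the stop takes 1 to 4 N; then pressing the collar home wants 6 to 12 N for about half a second, before lifting.
- stand_A (a point): Centre of a 12 mm shaft lying in the notch of the near post of the fixed green stand, 62 mm above the bench. +x points away from the robot to the far post; the shaft must lie along it, tip to +x. The near post goes between grip and collar: with the arbor in place its grip centre is 41 (within about 8) before this point.
- stand_B (a point): The same point in the far post, 87 mm from the near one; the wheel hangs between the two.
- stand: The green stand, origin on the bench, 41 mm before the near post. Steel posts 8 thick, notches 15 wide with flared mouths whose tips end 20 above the centre of a shaft lying there.
- tumbler_blue: Bystander: blue glass tumbler, 68 diameter, 85 high; origin at its underside.
- tumbler_amber: Bystander: red-amber glass tumbler, 68 diameter, 85 high; origin at its underside.
- spare_wheel: Bystander: flat reddish grinding wheel 76 diameter, 20 thick, lying flat; origin at its underside.
- dressing_stick: Bystander: grey stick 90 x 20 x 14; origin at its underside.
- brush: Bystander: bench brush lying along its x; origin at its underside.
- jar: Bystander: amber jar 60 diameter, 75 high; origin at its underside.
- file_block: Bystander: blue block 100 x 35 x 25; origin at its underside.

How it is judged:
By the outcome, as a careful person would: the job done as asked, in the order asked, and still so for the second after the job is handed in, with the robot touching nothing.
It also fails if it takes over 72 s, if anything falls off the work surface, if the arm or the gripper's body presses on something with over 40 N, if the wrist force passes 120 N, or if a joint passes its speed limit or range.

### The arm

A 6-joint arm with a two-finger parallel gripper is mounted at the origin on the work surface. World frame = base frame: x ahead of the robot, y to its left, z up, the work surface at z = 0. Lengths are in mm, angles in rad, forces in N, time in s.
With the tool pointing down it reaches from about 400 to 925 mm from the base axis. Payload 12.5 kg.
Tool frame: the origin (TCP) lies at the very end of the fingers, on their centre line; the grasp point (between the pads) lies 19 mm behind it; x points along the fingers, y is the direction in which the jaws open and shut, and the axes are right-handed (so a half turn about x gives the same grasp; the last joint's range is limited). The gripper opens to 95 mm and grips with 3 to 60 N. Pads are 20 mm wide; open, the fingers measure 119 mm over their backs; the gripper's body (75 mm by 180 mm) begins 59 mm behind the grasp point.
Start: joints at [1.204, 0.491, 1.559, -0, 1.092, -0.106], TCP at [161.141, 603.888, 214.661] pointing down, gripper open.
Joint ranges: [-3.1, 3.1], [-0.84, 2.19], [0.05, 2.79], [-1.13, 4.28], [0.06, 2.93], [-2.69, 2.69]. Speed limits (rad/s): [2.22, 2.22, 2.79, 3.14, 3.14, 3.14].

### API

Orientations are given as [roll, pitch, yaw] about the fixed x, y, z axes, in that order (R = Rz(yaw) Ry(pitch) Rx(roll)).
In Python, from cell import * gives the robot as it stands.
- The arm moves only by the tool step_arm, never from a script. Its argument "steps" is a list of rows, each a list of 4 numbers: the shift along the tool's x, y, z in units of 50 mm (1.0 is 50 mm), then the turn about the tool's x in units of 8 degrees (1.0 is 8 degrees). A call has 1 to 20 rows; each row shifts and turns the commanded pose from where the row before left it, along the tool's axes as they then stand; what a row does not reach is not made up. A row lasts 1/8 s, in which the tool goes at most 62.5 mm and 10.7 degrees, less where a joint would pass 70% of its speed; a pose out of reach is approached as far as the arm can. A call is refused whole if a number of a shift passes 1 or a number of a turn 1, either way. A call with a gripper value outside its range is refused whole. "jaw" is the closure, from 0 (fully open) to 1 (shut), set as the call begins (left out, the last holds). The fingers move at their own pace and stop on an object; the grip force is fixed at half the most. Time passes only in rows, so rows that do not move let the fingers close. It gives the time, the measured TCP pose, the force and the opening at its end, in the units of the state.
- state(): the state, without advancing time (a new reading comes with each control period).
- read_camera(name): name is "scene" or "top" or "wrist"; returns the picture (420x560x3 uint8, red, green, blue); there is no depth.
- camera_info(name): a dict with "mtx" (3x3 intrinsics, pixels), "eye" and "attitude" of the camera in the world; the wrist camera has in their place "hand_eye" (4x4, takes a point from camera to tool coordinates, whose origin is the TCP and whose axes are the tool frame's). Camera axes: x right, y down, z forward; pixel columns grow to the right and rows downward; lengths in mm; the calibration is good to about 2 mm. A picture is of the moment at which its call begins: read the wrist's pose just before it. camera_info takes no time and is no camera call.
- job_done(): hands the job in, once; it reports no verdict.
The state is a dict: "t": time; "joints": joint angles; "qvel": joint speeds; "tau": joint torques, N m; "eef_pos": TCP position; "tcp_rot": TCP orientation; "ft_force": force on the tool from outside, world axes, zero at the start; "moment": the same for the moment, N m; "opening": opening from 0.0 (shut) to 1.0 (fully open).
Only numpy, scipy, OpenCV 4.12 (cv2) and the standard library are available. Lean on these libraries where they do the work, as an engineer would, in place of code of your own. Each camera call takes 0.05 s, during which the arm holds its last target.

## Working session

There is one attempt and no reset: what is moved stays moved. The work goes in short steps, Python scripts to look and compute and a tool call to move; the robot and the scene stay as the last step left them, time stands still between calls to the robot, and variables do not carry over. Pictures are saved under pics/ and viewed, and the job is handed in when it is done.

Besides the shell and the picture viewer there is one more tool, called after "Request:" as name(argument=value, ...) on one line, values as JSON. step_arm: Moves the arm, as the interface text tells. Its arguments: {"type":"object","properties":{"steps":{"type":"array","items":{"type":"array","items":{"type":"number"}}},"jaw":{"type":"number"}},"required":["steps"]}

```bash
ls; mkdir -p pics
python3 - <<'E'
from cell import *
import cv2
s=state();print(s)
for n in("scene","top","wrist"):
    print(n,camera_info(n))
    cv2.imwrite(f"pics/{n}0.png",read_camera(n)[:,:,::-1])
E
```

```text
pics
{'t': 0.0, 'joints': array([ 1.20438193e+00,  4.91568338e-01,  1.55949218e+00, -2.83781206e-05,
        1.09169693e+00, -1.05603447e-01]), 'qvel': array([ 1.71122881e-03,  3.06546920e-03, -8.60798973e-04,  2.14838838e-03,
       -4.68922650e-04,  8.33179796e-05]), 'tau': array([ 2.05561182e-04, -6.12655950e+01, -2.58176279e+01,  6.92420150e-02,
        4.83175053e-02, -1.10248370e-04]), 'eef_pos': array([161.05639444, 603.61794205, 214.04158262]), 'tcp_rot': array([-1.65479616,  1.56963126, -1.91559401]), 'ft_force': array([0.54962529, 0.20141109, 0.03499229]), 'moment': array([0.02999889, 0.05757739, 0.00192097]), 'opening': 1.0002502542494924}
scene {'mtx': array([[400.29891209,   0.        , 277.52544458],
       [  0.        , 400.29891209, 209.32928226],
       [  0.        ,   0.        ,   1.        ]]), 'eye': array([1332.59968891, -746.98470706,  762.88944837]), 'attitude': array([-2.13185769,  0.02424773,  0.76804498])}
top {'mtx': array([[420.20190979,   0.        , 276.9910691 ],
       [  0.        , 420.20190979, 210.33978156],
       [  0.        ,   0.        ,   1.        ]]), 'eye': array([ 377.03990906,   -4.75850736, 1059.55619461]), 'attitude': array([-2.93238186, -0.00419746, -1.5840496 ])}
wrist {'mtx': array([[335.83699979,   0.        , 281.75994483],
       [  0.        , 335.83699979, 211.64932518],
       [  0.        ,   0.        ,   1.        ]]), 'hand_eye': array([[ 1.62517868e-04, -2.53400543e-01,  9.67361431e-01,
        -1.68460493e+02],
       [ 9.99999982e-01, -5.26368472e-05, -1.81789417e-04,
        -8.70555614e-01],
       [ 9.69843928e-05,  9.67361443e-01,  2.53400529e-01,
        -7.24411131e+01],
       [ 0.00000000e+00,  0.00000000e+00,  0.00000000e+00,
         1.00000000e+00]])}
```

View pics/scene0.png

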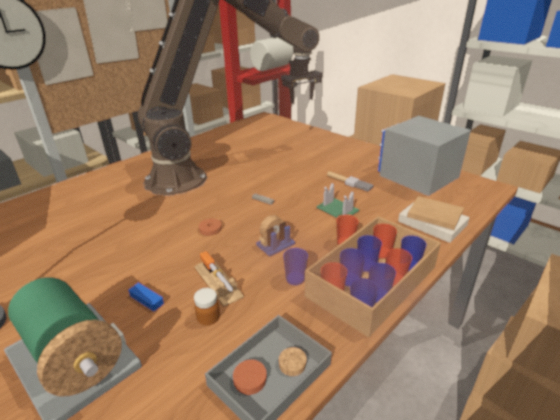

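View pics/top0.png

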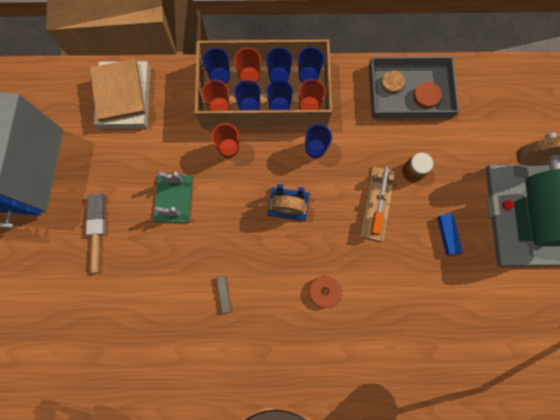

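View pics/wrist0.png

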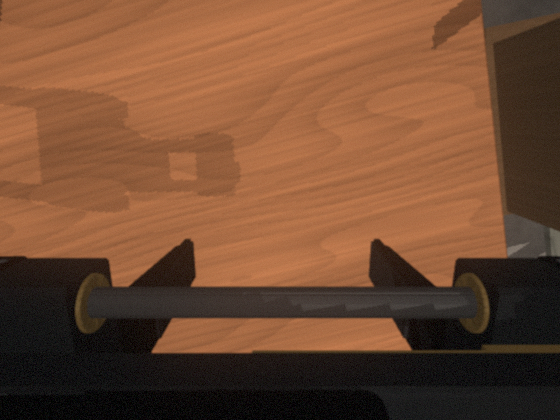

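```bash
cat > h.py <<'E'
from cell import *
import numpy as np, cv2
from scipy.spatial.transform import Rotation as Ro
def R(rpy): return Ro.from_euler('xyz',rpy).as_matrix()
def cam(n,s=None):
    c=camera_info(n)
    if n!="wrist": return c["mtx"],R(c["attitude"]),np.array(c["eye"])
    s=s or state(); T=np.eye(4);T[:3,:3]=R(s["tcp_rot"]);T[:3,3]=s["eef_pos"]
    M=T@c["hand_eye"]; return c["mtx"],M[:3,:3],M[:3,3]
def onz(C,px,z):
    K,A,e=C; d=A@np.linalg.solve(K,[px[0],px[1],1.]); return e+d*(z-e[2])/d[2]
def proj(C,p):
    K,A,e=C; q=K@(A.T@(np.array(p,float)-e)); return q[:2]/q[2]
E
python3 - <<'E'
from h import *
im=cv2.imread("pics/top0.png")
cr=np.hstack([cv2.resize(im[150:255,a:a+70],None,fx=3.8,fy=5.7/1.5,interpolation=cv2.INTER_CUBIC) for a in(140,255,350)])
cv2.imwrite("pics/topz.png",cr);print(cr.shape)
C=cam("top");S=cam("scene")
for nm,px,z in [("grip",(377,222),38),("tip",(385,170),38),("cradle",(288,205),56),("stand",(173,195),40)]:
    p=onz(C,px,z);print(nm,p,proj(S,p))
E
```

```text
(399, 798, 3)
grip [ 561.32332073 -258.86292509   38.        ] [207.95669614 260.65661987]
tip [ 695.20239085 -287.62140386   38.        ] [230.77155223 288.08343008]
cradle [603.07083724 -38.92410802  56.        ] [272.45402336 228.21705945]
stand [635.8021941  247.23920963  40.        ] [336.82199101 200.71151579]
```

View pics/topz.png

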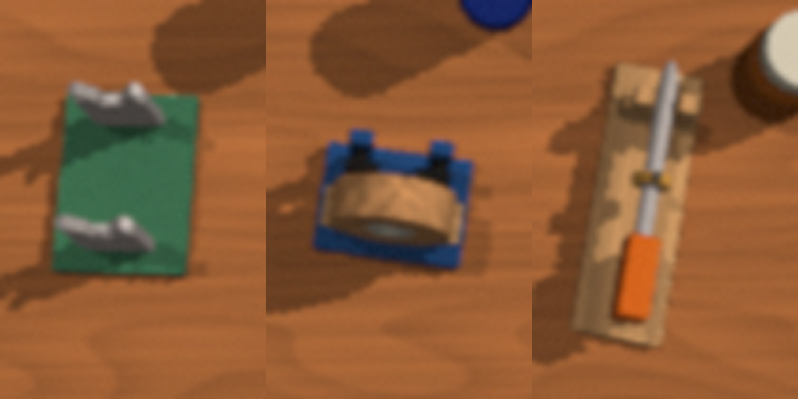

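Run:
```python
from h import *
s=state();print(R(s["tcp_rot"]).round(4))
```

```text
[[-3.000e-04  2.579e-01  9.662e-01]
 [-7.000e-04  9.662e-01 -2.579e-01]
 [-1.000e+00 -8.000e-04 -1.000e-04]]
```

Request:
step_arm(steps=[[0, -0.3, 0.9, 0], [0, -0.3, 0.9, 0], [0, -0.3, 0.9, 0], [0, -0.3, 0.9, 0], [0, -0.3, 0.9, 0], [0, -0.3, 0.9, 0], [0, -0.3, 0.9, 0], [0, -0.35, 0.9, 0], [0, -0.35, 0.9, 0], [0, -0.35, 0.9, 0], [0, -0.35, 0.9, 0], [0, -0.35, 0.9, 0], [0, -0.35, 0.9, 0], [0, 0, 0, -0.75], [0, 0, 0, -0.75], [0, 0, 0, 0], [0, 0, 0, 0]])

```text
t: 2.28
eef_pos: [672.1, 250.2, 214.5]
tcp_rot: [3.014, 1.571, 2.96]
ft_force: [0.5, -0.8, 0.4]
opening: 1.002
```

```bash
cat > shot.py <<'E'
import sys
from h import *
s=state(); im=read_camera("wrist")[:,:,::-1]; n=sys.argv[1]
cv2.imwrite(f"pics/{n}.png",im); import pickle; pickle.dump(s,open(f"pics/{n}.pkl","wb"))
print(s["t"],s["eef_pos"].round(1),s["tcp_rot"].round(4),s["ft_force"].round(2),s["joints"].round(2), s["opening"])
E
python3 shot.py w1
```

```text
2.275 [672.1 250.2 214.5] [3.0136 1.5706 2.9601] [ 0.45 -0.81  0.42] [ 0.26  0.63  1.3   0.    1.21 -1.25] 1.0019938219789524
```

View pics/w1.png

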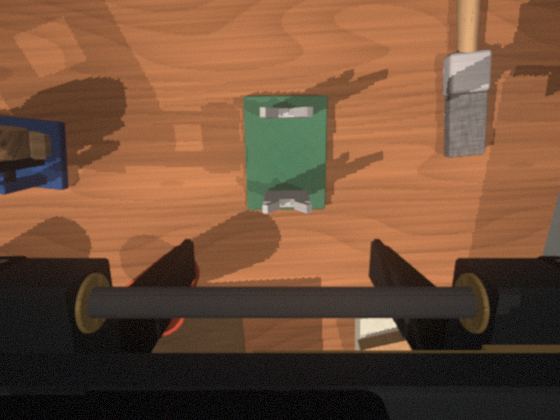

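Run:
```python
from h import *
im=cv2.imread("pics/w1.png")
cv2.imwrite("pics/w1z.png",cv2.resize(im[85:220,235:340],None,fx=4.4,fy=4.4,interpolation=cv2.INTER_CUBIC))
```

```text
(no output)
```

View pics/w1z.png

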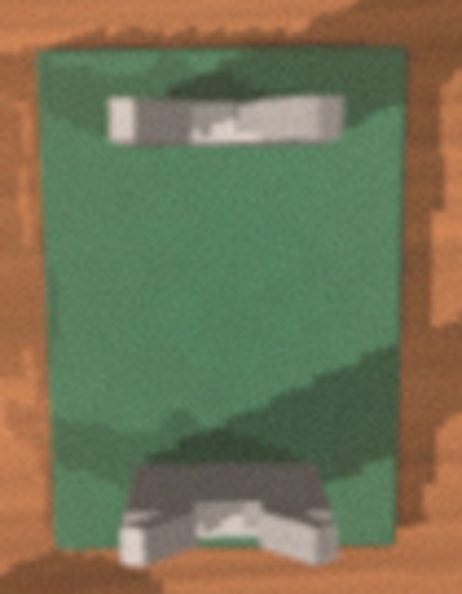

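Run:
```python
from h import *
import pickle
s=pickle.load(open("pics/w1.pkl","rb"));C=cam("wrist",s)
f=lambda x,y:(235+(x+.5)/4.4-.5,85+(y+.5)/4.4-.5)
a=onz(C,f(226.5,120),82);b=onz(C,f(229,545),82);print(a,b,np.linalg.norm(b-a),np.arctan2(b[1]-a[1],b[0]-a[0]))
# base corners
c=[onz(C,f(*p),6) for p in[(38,50),(408,48),(397,545),(57,548)]];print(np.round(c,1),np.mean(c,0))
m0=(c[0]+c[1])/2;m1=(c[2]+c[3])/2;print(m0,m1,np.arctan2(*(m1-m0)[[1,0]]))
# notch bottom white region
print(onz(C,f(226,128),62),onz(C,f(229,520),62))
```

```text
[589.96068074 257.75815788  82.        ] [675.49883105 253.97838036  82.        ] 85.621620384473 -0.044159480399239164
[[568.9 214.1   6. ]
 [573.2 303.5   6. ]
 [697.  298.2   6. ]
 [693.  208.8   6. ]] [633.03063698 256.1629524    6.        ]
[571.02589377 258.7965549    6.        ] [695.03538019 253.52934991   6.        ] -0.042448695820326475
[590.9121192  257.85341016  62.        ] [674.79883468 254.29367048  62.        ]
```

Request:
step_arm(steps=[[0, -0.9, -0.1, 0], [0, -0.9, -0.1, 0], [0, -0.9, -0.1, 0], [0, -0.9, -0.1, 0], [0, -0.9, -0.1, 0], [0, -0.9, -0.1, 0], [0, 0, 0, 0.5], [0, 0, 0, 0], [0, 0, 0, 0]])

```text
t: 3.45
eef_pos: [628.4, -17.4, 214.7]
tcp_rot: [0.768, 1.571, 0.648]
ft_force: [0.3, 1.2, 0.6]
opening: 0.999
```

```bash
python3 shot.py w2
```

```text
3.45 [628.4 -17.4 214.7] [0.7677 1.5706 0.6482] [0.32 1.17 0.63] [-0.13  0.5   1.55  0.    1.1  -1.58] 0.9985899638705218
```

View pics/w2.png

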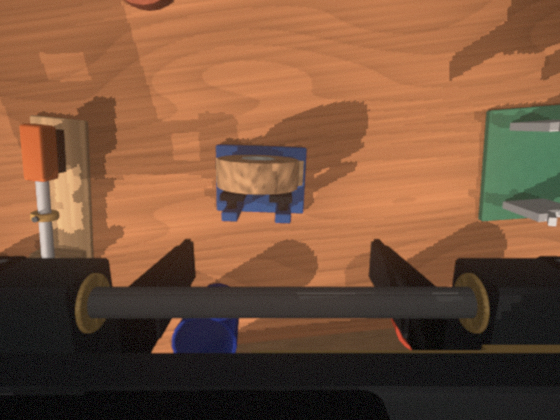

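Run:
```python
from h import *
im=cv2.imread("pics/w2.png")
cv2.imwrite("pics/w2z.png",cv2.resize(im[135:230,205:315],None,fx=6,fy=6,interpolation=cv2.INTER_CUBIC))
```

```text
(no output)
```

View pics/w2z.png

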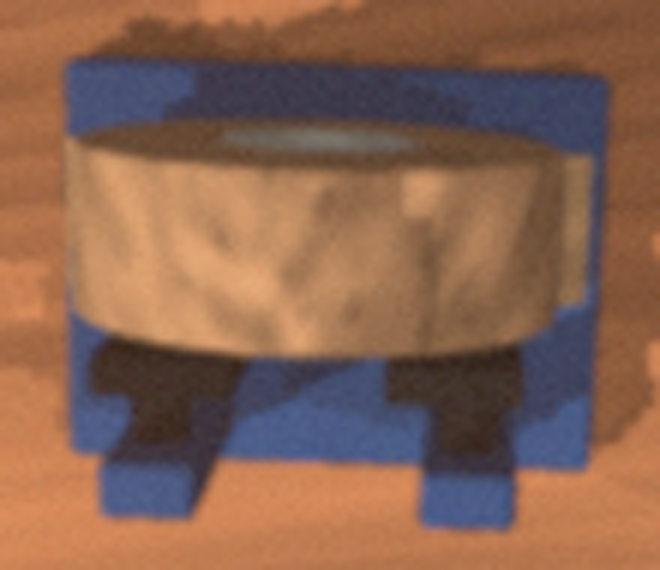

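Run:
```python
from h import *
import pickle
s=pickle.load(open("pics/w2.pkl","rb"));C=cam("wrist",s)
f=lambda x,y:(205+(x+.5)/6-.5,135+(y+.5)/6-.5)
P=lambda x,y,z:onz(C,f(x,y),z)
yaw=lambda d:np.arctan2(d[1],d[0])
c=[P(*p,6) for p in[(66,64),(609,75),(588,465),(75,450)]];print(np.round(c,1),np.mean(c,0).round(1))
m0=(c[0]+c[1])/2;m1=(c[2]+c[3])/2;print("base",m0,m1,yaw(m1-m0), yaw(c[1]-c[0])-np.pi/2,yaw(c[2]-c[3])-np.pi/2)
t=[P(x,y,77) for x,y in[(102,460),(193,463),(193,517),(102,514),(424,475),(515,475),(513,528),(424,525)]]
print(np.round(t,1)); d=np.mean(t[4:],0)-np.mean(t[:4],0);print("stopmid",np.mean(t,0),np.linalg.norm(d),yaw(d)-np.pi/2)
n=[P(78,150,58),P(562,160,58)];print("near face edges",n,np.mean(n,0),yaw(n[1]-n[0])-np.pi/2)
n=[P(80,315,58),P(555,325,58)];print("far",n,np.mean(n,0))
print("wheel top rows near/far",P(318,165,96),P(318,357,96))
print("hub",P(316,139,62))
```

```text
[[570.5 -84.8   6. ]
 [584.4  14.2   6. ]
 [657.8   2.7   6. ]
 [643.  -95.4   6. ]] [613.9 -40.8   6. ]
base [577.43726635 -35.2690867    6.        ] [650.42002935 -46.3703818    6.        ] -0.1509513627104265 -0.13956257205305556 -0.14984091382635478
[[628.8 -75.3  77. ]
 [631.  -61.2  77. ]
 [639.7 -62.5  77. ]
 [637.5 -76.7  77. ]
 [637.3 -25.4  77. ]
 [639.  -11.2  77. ]
 [647.6 -12.5  77. ]
 [645.4 -26.4  77. ]]
stopmid [638.2698744  -43.90500183  77.        ] 50.7058985743339 -0.15916456805980794
near face edges [array([582.13086869, -74.75236919,  58.        ]), array([592.9752792 ,   2.10313132,  58.        ])] [587.55307394 -36.32461893  58.        ] -0.14017590051756113
far [array([608.64982584, -78.91941201,  58.        ]), array([619.58044809,  -1.91334407,  58.        ])] [614.11513697 -40.41637804  58.        ]
wheel top rows near/far [585.26061264 -33.68191458  96.        ] [612.77020669 -37.49926757  96.        ]
hub [584.59869723 -36.30060825  62.        ]
```

Request:
step_arm(steps=[[0, -0.9, 0, 0], [0, -0.9, 0, 0], [0, -0.9, 0, 0], [0, -0.9, 0, 0], [0, -0.9, 0, 0], [0, -0.5, 0, 0.6], [0, 0, 0, 0], [0, 0, 0, 0]])

```text
t: 4.5
eef_pos: [598.4, -265.1, 214.5]
tcp_rot: [2.048, 1.57, 1.846]
ft_force: [-0.4, 0.4, 0.0]
opening: 0.999
```

```bash
python3 shot.py w3;python3 - <<'E'
from h import *
im=cv2.imread("pics/w3.png")
cv2.imwrite("pics/w3z.png",cv2.resize(im[80:260,220:340],None,fx=3.3,fy=3.3,interpolation=cv2.INTER_CUBIC))
E
```

```text
4.5 [ 598.4 -265.1  214.5] [2.0481 1.5704 1.8455] [-0.43  0.41  0.03] [-0.52  0.53  1.48  0.    1.13 -1.89] 0.9992975432639932
```

View pics/w3.png

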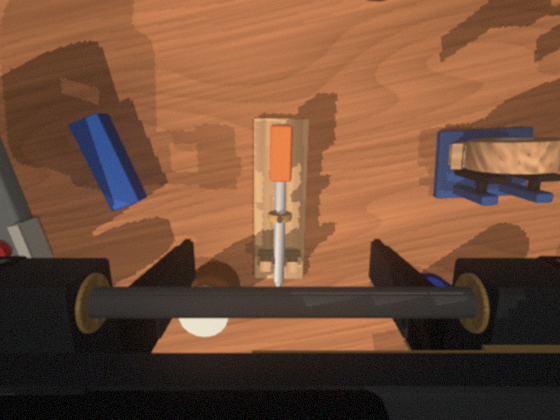

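View pics/w3z.png

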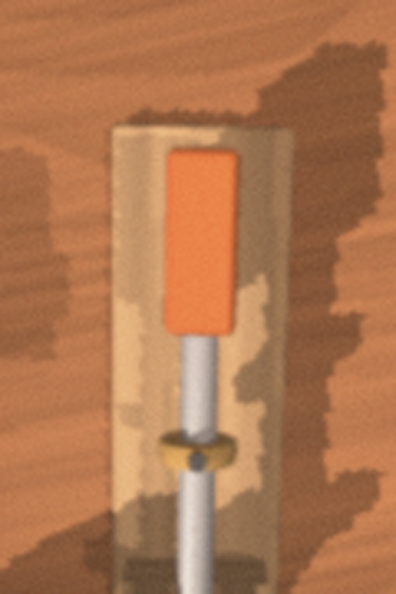

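Run:
```python
from h import *
import pickle
s=pickle.load(open("pics/w3.pkl","rb"));C=cam("wrist",s)
im=cv2.imread("pics/w3.png");hsv=cv2.cvtColor(im,cv2.COLOR_BGR2HSV)
m=cv2.inRange(hsv,(4,170,150),(14,255,255));m[:,:250]=0;m[:,310:]=0;m[:110]=0;m[200:]=0
c=max(cv2.findContours(m,0,2)[0],key=cv2.contourArea);print(cv2.minAreaRect(c),cv2.boundingRect(c))
f=lambda x,y:(220+(x+.5)/3.3-.5,80+(y+.5)/3.3-.5)
P=lambda x,y,z:onz(C,f(x,y),z)
yaw=lambda d:np.arctan2(d[1],d[0])
t=[P(169,150,50),P(239,150,50),P(234,333,50),P(165,333,50)];print(np.round(t,1))
b=(t[0]+t[1])/2;fr=(t[2]+t[3])/2
print("grip",np.mean(t,0),np.linalg.norm(fr-b),np.linalg.norm(t[1]-t[0]),yaw(fr-b))
# shaft line at z=44 top edges ~ mid
a=P(199.5,345,40);d=P(195,590,40);print("shaft",a,d,yaw(d-a))
t2=onz(C,(279,284),38);print("tip?",t2)
u=np.array([np.cos(yaw(fr-b)),np.sin(yaw(fr-b)),0])
g=fr-28*u;print("grip from front",g)
for yy in(430,437,458,471): print(yy,(P(198,yy,51)-g)@u,(P(198,yy,38)-g)@u)
A=R(s["tcp_rot"]);print("tool z yaw",yaw(A[:,2]))
```

```text
((280.66912841796875, 152.5606689453125), (20.494707107543945, 55.21302032470703), 1.3019527196884155) (270, 125, 22, 56)
[[ 526.4 -261.7   50. ]
 [ 530.5 -241.8   50. ]
 [ 582.9 -253.7   50. ]
 [ 578.7 -274.2   50. ]]
grip [ 554.62582349 -257.85591136   50.        ] 53.758155611093734 20.368407120237723 -0.22830077423883544
shaft [ 586.13060229 -265.08692892   40.        ] [ 666.4523133  -283.22458426   40.        ] -0.22208776310312578
tip? [ 697.53647172 -289.40793251   38.        ]
grip from front [ 553.53398657 -257.60222121   50.        ]
430 58.113143896508085 61.44686345360442
437 60.35101259908759 63.772356383510186
458 67.10925203479182 70.79521612868862
471 71.32680259366566 75.17790578106917
tool z yaw -0.2025970974212224
```

Request:
step_arm(steps=[[0, 0, 0, 0.16], [0, -0.06, -0.74, 0], [0.9, 0, 0, 0], [0.9, 0, 0, 0], [0.9, 0, 0, 0], [0.5, 0, 0, 0], [0, 0, 0, 0], [0, 0, 0, 0]])

```text
t: 5.55
eef_pos: [562.1, -260.7, 55.8]
tcp_rot: [-0.246, 1.569, -0.473]
ft_force: [-0.3, 0.5, 0.9]
opening: 0.999
```

```bash
python3 shot.py w4
```

```text
5.55 [ 562.1 -260.7   55.8] [-0.2464  1.5693 -0.4733] [-0.31  0.46  0.89] [-0.54  0.67  1.71  0.    0.75 -1.88] 0.9993693507964458
```

View pics/w4.png

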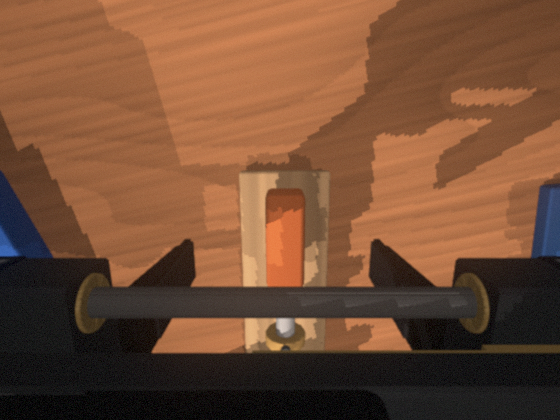

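Request:
step_arm(steps=[[0.33, 0.03, 0, 0], [0.33, 0, 0, 0], [0, 0, 0, 0], [0, 0, 0, 0]])

```text
t: 6.1
eef_pos: [561.8, -259.3, 21.4]
tcp_rot: [2.569, 1.57, 2.342]
ft_force: [-0.4, -0.2, 0.3]
opening: 0.998
```

Request:
step_arm(steps=[[0, 0, 0, 0], [0, 0, 0, 0], [0, 0, 0, 0], [0, 0, 0, 0], [0, 0, 0, 0], [0, 0, 0, 0], [0, 0, 0, 0], [0, 0, 0, 0]], jaw=1)

```text
t: 7.1
eef_pos: [561.8, -259.2, 21.6]
tcp_rot: [1.82, 1.571, 1.593]
ft_force: [-0.2, -0.8, -0.5]
opening: 0.229
```

```bash
python3 -c "
from h import *;s=state();print(s);A=R(s['tcp_rot']);print(np.arctan2(A[1,2],A[0,2]))"
```

```text
{'t': 7.1, 'joints': array([-5.39049902e-01,  7.19898654e-01,  1.73187046e+00,  1.62442301e-04,
        6.89888525e-01, -1.88271889e+00]), 'qvel': array([ 0.00224129,  0.00057831, -0.0014496 ,  0.00020424,  0.0007376 ,
        0.00089092]), 'tau': array([ 3.76012316e-02, -6.66442394e+01, -1.70644784e+01, -3.69111111e-02,
        6.15596166e-02, -7.31145992e-04]), 'eef_pos': array([ 561.78763416, -259.2053557 ,   21.57565721]), 'tcp_rot': array([1.8200912 , 1.57067422, 1.59283856]), 'ft_force': array([-0.1650824 , -0.81682991, -0.47403383]), 'moment': array([ 0.0521814 , -0.05125509,  0.0427901 ]), 'opening': 0.22934460528657954}
-0.2272526348371016
```

Request:
step_arm(steps=[[-0.1, 0, 0, 0], [-0.2, 0, 0, 0], [-0.4, 0, 0, 0], [-0.5, 0, 0, 0], [-0.5, 0, 0, 0], [-0.4, 0, 0, 0], [-0.2, 0, 0, 0], [0, 0, 0, 0], [0, 0, 0, 0], [0, 0, 0, 0], [0, 0, 0, 0]])

```text
t: 8.48
eef_pos: [561.7, -259.1, 136.1]
tcp_rot: [2.726, 1.57, 2.499]
ft_force: [-0.9, -0.1, -1.9]
opening: 0.225
```

```bash
python3 shot.py w5
python3 - <<'E'
from h import *
im=read_camera("scene")[:,:,::-1]
cv2.imwrite("pics/s5.png",cv2.resize(im[180:320,150:350],None,fx=4,fy=4,interpolation=cv2.INTER_CUBIC))
im=read_camera("top")[:,:,::-1]
cv2.imwrite("pics/t5.png",cv2.resize(im[120:260,270:450],None,fx=4,fy=4,interpolation=cv2.INTER_CUBIC))
E
```

```text
8.475 [ 561.7 -259.1  136.1] [2.7263 1.5699 2.4991] [-0.94 -0.06 -1.88] [-0.54  0.57  1.66  0.    0.92 -1.88] 0.2254807675835449
```

View pics/w5.png

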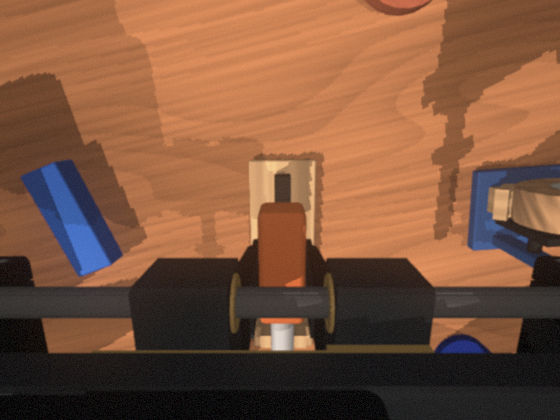

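View pics/s5.png

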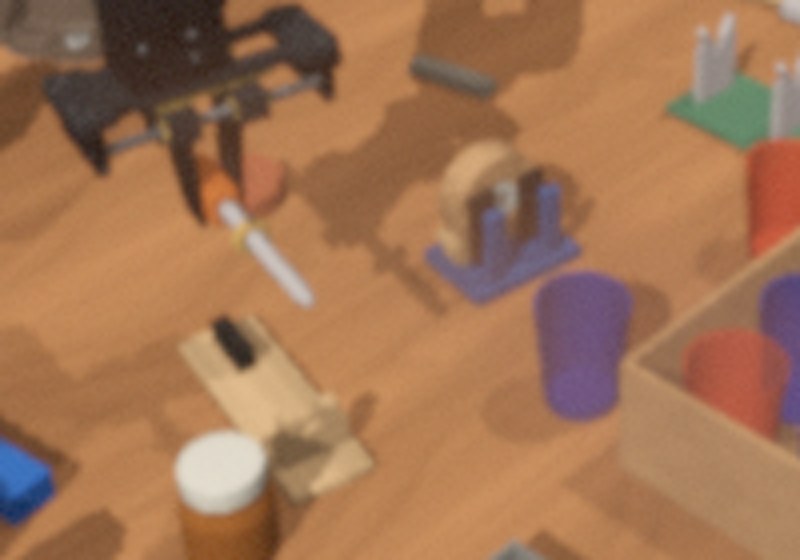

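View pics/t5.png

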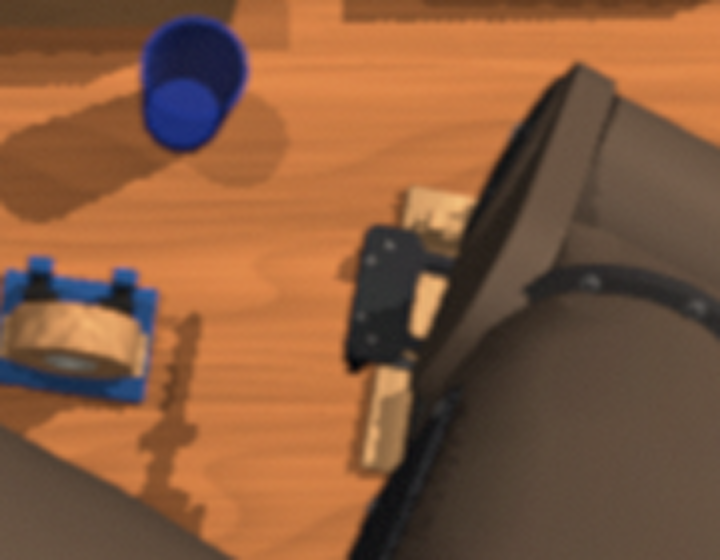

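Run:
```python
from h import *
S=cam("scene");u=np.array([.9743,-.2252,0]);T=np.array([561.7,-259.1,152.5])
for d in(142,60,52,20): print(d,proj(S,T+d*u), (proj(S,T+d*u)-[150,180])*4)
for dz in(-5,-10): print(proj(S,T+142*u+[0,0,dz]))
```

```text
142 [226.92305269 254.92417521] [307.69221074 299.69670084]
60 [212.54065371 238.5321358 ] [250.16261485 234.1285432 ]
52 [211.22452691 237.03210771] [244.89810764 228.12843085]
20 [206.102018   231.19383497] [224.40807201 204.77533988]
[227.11011994 256.53103891]
[227.29617338 258.12919424]
```

Request:
step_arm(steps=[[0, 0, 0, -0.3], [0, 0, 0, -0.27], [0, 0.3, -0.2, 0], [0, 0.6, -0.45, 0], [0, 0.6, -0.5, 0], [0, 0.6, -0.5, 0], [0, 0.6, -0.5, 0], [0, 0.6, -0.5, 0], [0, 0.6, -0.45, 0], [0, 0.4, -0.3, 0], [0, 0.18, -0.09, 0], [0, 0, 0, 0], [0, 0, 0, 0], [0, 0, 0, 0]])

```text
t: 10.38
eef_pos: [422.4, -12.5, 136.5]
tcp_rot: [1.018, 1.571, 0.87]
ft_force: [0.0, 0.3, -1.9]
opening: 0.226
```

```bash
python3 shot.py w6
python3 - <<'E'
from h import *
s=state();A=R(s['tcp_rot']);print(np.arctan2(A[1,2],A[0,2]))
u=A[:,2];v=A[:,1];d=np.array([601,-38.7,39.6])-s['eef_pos'];print("ahead,left,up of wheel centre",d@u,d@v,d[2])
im=read_camera("top")[:,:,::-1]
cv2.imwrite("pics/t6.png",cv2.resize(im[140:280,230:390],None,fx=4,fy=4,interpolation=cv2.INTER_CUBIC))
E
```

```text
10.375 [422.4 -12.5 136.5] [1.0182 1.5707 0.8695] [ 0.03  0.32 -1.93] [-0.19  0.33  2.12  0.    0.69 -1.61] 0.22644758143034452
-0.14854765359526745
ahead,left,up of wheel centre 180.56557913763982 0.5234411816163449 -96.89793946184349
```

View pics/t6.png

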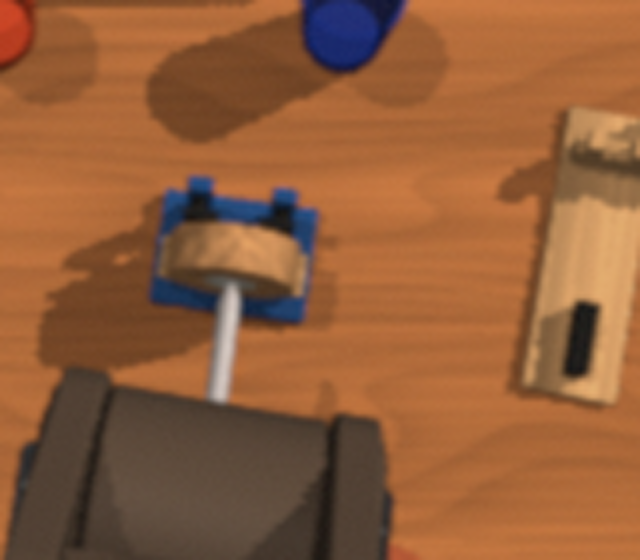

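Descend to bore height and check again from the top and the scene cameras.

Request:
step_arm(steps=[[0.2, 0, 0, 0], [0.4, 0, 0, 0], [0.4, 0, 0, 0], [0.4, 0, 0, 0], [0.3, 0, 0, 0], [0.2, 0.01, 0, 0], [0.04, 0, 0, 0], [0, 0, 0, 0], [0, 0, 0, 0]])

```text
t: 11.6
eef_pos: [422.4, -11.5, 40.0]
tcp_rot: [0.072, 1.57, -0.075]
ft_force: [-0.3, -0.4, -2.0]
opening: 0.227
```

```bash
python3 shot.py w7
python3 - <<'E'
from h import *
s=state();A=R(s['tcp_rot']);print(np.arctan2(A[1,2],A[0,2]))
u=A[:,2];v=A[:,1];d=np.array([601,-38.7,39.6])-s['eef_pos'];print("ahead,left,up of wheel centre",d@u,d@v,d[2])
t=read_camera("top")[:,:,::-1];sc=read_camera("scene")[:,:,::-1]
cv2.imwrite("pics/top7.png",t);cv2.imwrite("pics/scene7.png",sc)
cv2.imwrite("pics/t7.png",cv2.resize(t[170:250,250:330],None,fx=7,fy=7,interpolation=cv2.INTER_CUBIC))
cv2.imwrite("pics/s7.png",cv2.resize(sc[200:270,220:310],None,fx=8,fy=8,interpolation=cv2.INTER_CUBIC))
tip=s['eef_pos']+142*u+[0,0,16.4];g=s['eef_pos']+100*u+[0,0,16.4]
for c in("top","scene"): print(c,proj(cam(c),tip),proj(cam(c),g), proj(cam(c),[587,-36.6,56]))
E
```

```text
11.6 [422.4 -11.5  40. ] [ 0.0724  1.57   -0.0752] [-0.28 -0.38 -2.  ] [-0.18  0.52  2.21  0.    0.41 -1.61] 0.226549021626447
-0.1477292153278149
ahead,left,up of wheel centre 180.65998877896908 -0.5887738274502871 -0.40358287267484627
top [285.6401972  221.15043043] [283.37425653 238.16051003] [287.17102072 211.43522021]
scene [264.83284886 222.32854275] [257.19458125 216.72647049] [269.30929632 225.92489868]
```

View pics/t7.png

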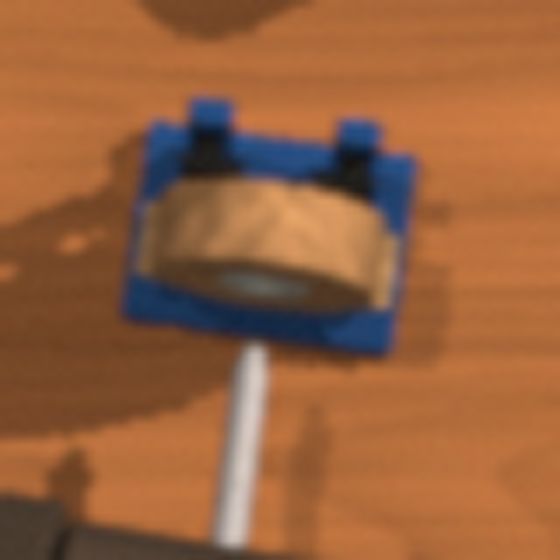

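View pics/s7.png

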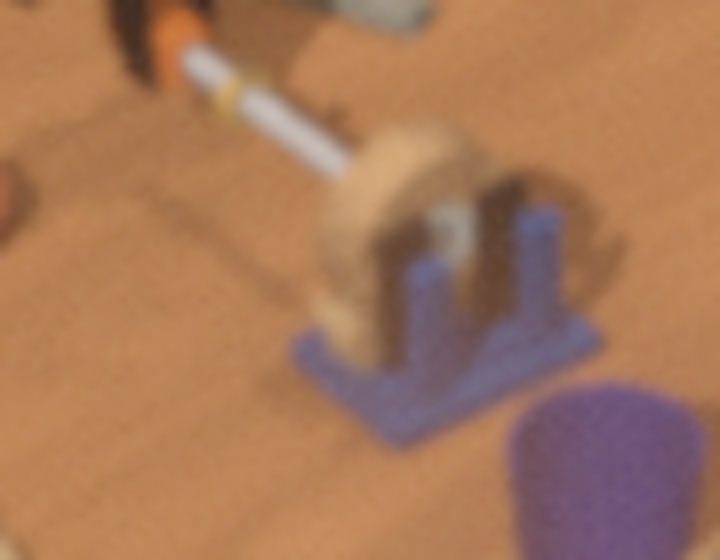

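Run:
```python
from h import *
sc=cv2.imread("pics/scene7.png")
cv2.imwrite("pics/s7b.png",cv2.resize(sc[200:240,235:290],None,fx=14,fy=14,interpolation=cv2.INTER_CUBIC))
S=cam("scene")
for p in([422.4,-11.5,56.4],[460,-17,56.4],[563,-32.5,56.4],[615,-40.8,56],[587,-36.6,56],[615,-40.8,64],[615,-40.8,48]):
  q=proj(S,p);print(p,q,(q-[235,200])*14)
```

```text
[422.4, -11.5, 56.4] [240.30503058 204.33276415] [74.27042807 60.65869816]
[460, -17, 56.4] [246.5472437  208.89148094] [161.66141175 124.4807331 ]
[563, -32.5, 56.4] [264.8518118  222.38805592] [417.92536523 313.43278294]
[615, -40.8, 56] [274.79040221 229.96604821] [557.06563089 419.5246749 ]
[587, -36.6, 56] [269.30929632 225.92489868] [480.33014842 362.94858153]
[615, -40.8, 64] [274.71747514 227.82368143] [556.04465197 389.53154002]
[615, -40.8, 48] [274.8628258  232.09362445] [558.07956115 449.3107423 ]
```

View pics/s7b.png

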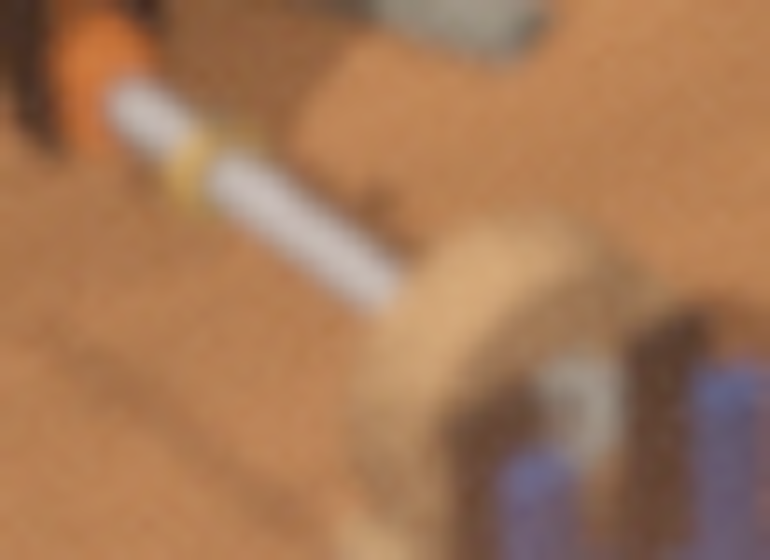

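View pics/w7.png

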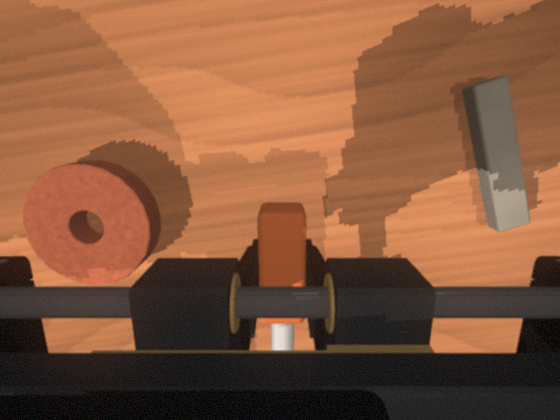

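Run:
```python
from h import *
# subpixel shaft edges in scene: sample gray profile perpendicular
sc=cv2.imread("pics/scene7.png");lab=cv2.cvtColor(sc,cv2.COLOR_BGR2LAB).astype(float)
S=cam("scene");A=np.array([422.4,-11.5,56.4]);u=np.array([.989,-.1475,0])
for d in(25,32,38,75,85,95,105,115,125,135):
  p=proj(S,A+d*u);q=proj(S,A+(d+1)*u);t=(q-p)/np.linalg.norm(q-p);n=np.array([t[1],-t[0]])
  ss=np.arange(-5,5.01,.1);xy=p+ss[:,None]*n
  b=cv2.remap(lab[:,:,2].astype(np.float32),xy[:,0].astype(np.float32).reshape(1,-1),xy[:,1].astype(np.float32).reshape(1,-1),1)[0]
  bg=np.interp(ss,[-5,5],[np.median(b[:15]),np.median(b[-15:])]);w=np.clip(bg-b-5,0,None);w[abs(ss)>3.5]=0
  print(d,"offset perp px (up-right +)",round((w*ss).sum()/w.sum(),2),round(w.sum()*.1,1))
p0=proj(S,A+100*u)
for e in([0,0,1],[0,1,0],[1,0,0]): print(e,proj(S,A+100*u+np.array(e))-p0)
```

```text
25 offset perp px (up-right +) -0.07 75.5
32 offset perp px (up-right +) -0.04 75.0
38 offset perp px (up-right +) 0.07 59.4
75 offset perp px (up-right +) 0.11 81.9
85 offset perp px (up-right +) 0.13 90.3
95 offset perp px (up-right +) 0.13 88.3
105 offset perp px (up-right +) 0.09 82.5
115 offset perp px (up-right +) 0.09 79.1
125 offset perp px (up-right +) 0.14 66.0
135 offset perp px (up-right +) nan 0.0
[0, 0, 1] [-0.01587661 -0.25909917]
[0, 1, 0] [ 0.22434514 -0.12628156]
[1, 0, 0] [0.21331252 0.11334934]<stdin>:10: RuntimeWarning: invalid value encountered in scalar divide
```

Run:
```python
from h import *
S=cam("scene")
for p in([634.3,-69,77],[642.3,-18.9,77],[570.5,-84.8,6],[584.4,14.2,6],[657.8,2.7,6],[643,-95.4,6]):
  q=proj(S,p);print(p,q,(q-[220,200]+.5)*8-.5)
u=np.array([.989,-.1475,0]);v=np.array([.1475,.989,0]);c=np.array([601,-38.7,56])
a=np.linspace(0,2*np.pi,721)
for s in(-14,14):
  P=np.array([proj(S,c+s*u+40*np.cos(t)*v+[0,0,40*np.sin(t)]) for t in a]);P=(P-[220,200]+.5)*8-.5
  print(s,P.min(0),P.max(0))
sc=cv2.imread("pics/scene7.png")
cv2.imwrite("pics/s7c.png",cv2.resize(sc[208:258,250:300],None,fx=12,fy=12,interpolation=cv2.INTER_CUBIC))
```

```text
[634.3, -69, 77] [272.60601102 230.74432752] [424.34808814 249.45462016]
[642.3, -18.9, 77] [286.07668917 224.67747505] [532.11351336 200.91980043]
[570.5, -84.8, 6] [255.28666111 243.55558445] [285.79328889 351.94467562]
[584.4, 14.2, 6] [280.28750495 231.68618312] [485.80003958 256.98946496]
[657.8, 2.7, 6] [294.67879702 242.34970733] [600.93037615 342.29765867]
[643, -95.4, 6] [269.23504854 254.90596457] [397.38038829 442.74771658]
-14 [314.20591876 117.80919698] [479.37788121 302.67910424]
14 [357.06055467 148.61001484] [523.3048974  335.75705115]
```

View pics/s7c.png

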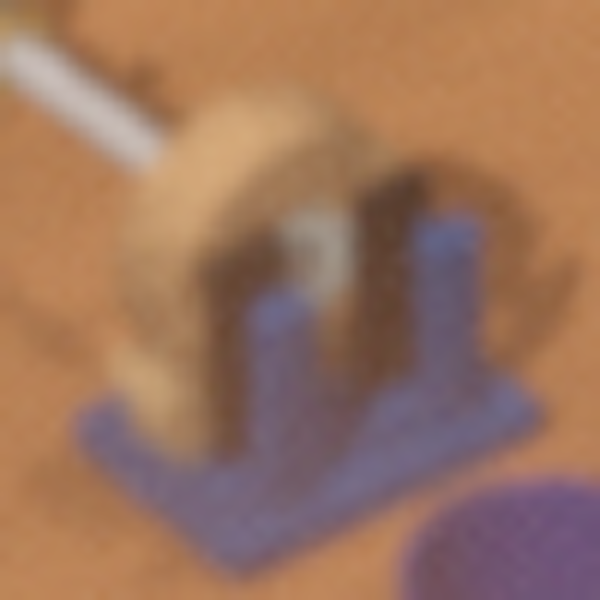

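Request:
step_arm(steps=[[0, 0, 0.1, 0], [0, 0, 0.1, 0], [0, 0, 0.1, 0], [0, 0, 0.06, 0], [0, 0, 0.06, 0], [0, 0, 0.04, 0], [0, 0, 0.04, 0], [0, 0, 0.04, 0], [0, 0, 0, 0]])

```text
t: 12.88
eef_pos: [449.0, -15.5, 39.6]
tcp_rot: [0.565, 1.571, 0.417]
ft_force: [0.1, 0.3, -1.9]
opening: 0.226
```

Request:
step_arm(steps=[[0, 0, 0.03, 0], [0, 0, 0.03, 0], [0, 0, 0.03, 0]])

```text
t: 13.25
eef_pos: [453.5, -16.1, 39.6]
tcp_rot: [1.23, 1.571, 1.082]
ft_force: [0.1, 0.1, -1.1]
opening: 0.23
```

Request:
step_arm(steps=[[0, 0, 0.03, 0], [0, 0, 0.03, 0], [0, 0, 0.03, 0]])

```text
t: 13.62
eef_pos: [457.9, -16.8, 39.6]
tcp_rot: [1.068, 1.571, 0.921]
ft_force: [-0.5, -0.4, -1.5]
opening: 0.228
```

```bash
cat > chk.py <<'E'
from h import *
import sys
n=sys.argv[1]
s=state();A=R(s['tcp_rot']);u=A[:,2];v=A[:,1];d=np.array([601,-38.7,39.6])-s['eef_pos'];print("ahead,left,up of wheel centre",d@u,d@v,d[2],"F along/left/up",s['ft_force']@u,s['ft_force']@v,s['ft_force'][2],s['moment'],s['t'])
t=read_camera("top")[:,:,::-1];sc=read_camera("scene")[:,:,::-1]
cv2.imwrite(f"pics/{n}.png",np.hstack([cv2.resize(t[170:250,250:330],None,fx=5,fy=5,interpolation=cv2.INTER_CUBIC),cv2.resize(sc[190:260,235:305],None,fx=5.715,fy=5.715,interpolation=cv2.INTER_CUBIC)[:400]]))
E
python3 chk.py c8
```

```text
ahead,left,up of wheel centre 144.71890037999893 -0.6024943389479525 -0.011739453390148924 F along/left/up -0.40308973483359795 -0.48771401333653686 -1.476620892263816 [0.03325229 0.0087029  0.03787008] 13.625
```

View pics/c8.png

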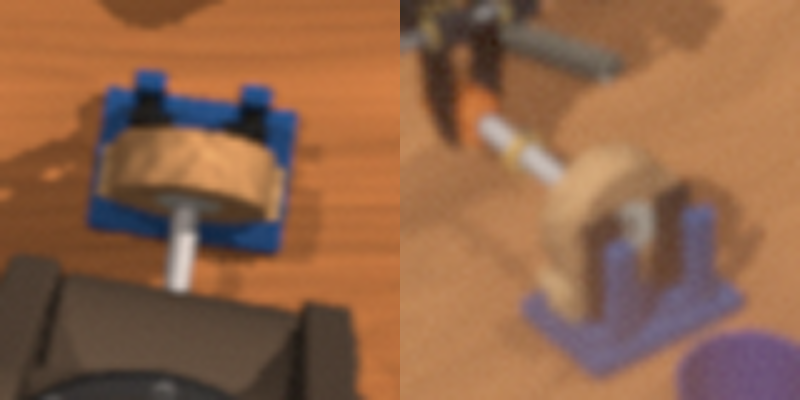

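Request:
step_arm(steps=[[0, 0, 0.05, 0], [0, 0, 0.05, 0], [0, 0, 0.05, 0], [0, 0, 0.05, 0]])

```text
t: 14.22
eef_pos: [467.9, -18.3, 39.6]
tcp_rot: [1.645, 1.571, 1.497]
ft_force: [-0.3, 0.0, -1.8]
opening: 0.232
```

Request:
step_arm(steps=[[0, 0, 0.05, 0], [0, 0, 0.05, 0], [0, 0, 0.05, 0], [0, 0, 0.05, 0]])

```text
t: 14.72
eef_pos: [477.8, -19.8, 39.6]
tcp_rot: [1.307, 1.571, 1.16]
ft_force: [0.3, 0.1, -1.4]
opening: 0.231
```

```bash
python3 chk.py c9
```

```text
ahead,left,up of wheel centre 124.6564292544496 -0.5937046546273465 -0.01540088879914947 F along/left/up 0.2956836234156486 0.16332856029174017 -1.3515648205018749 [0.03006016 0.05793016 0.02485811] 14.725
```

View pics/c9.png

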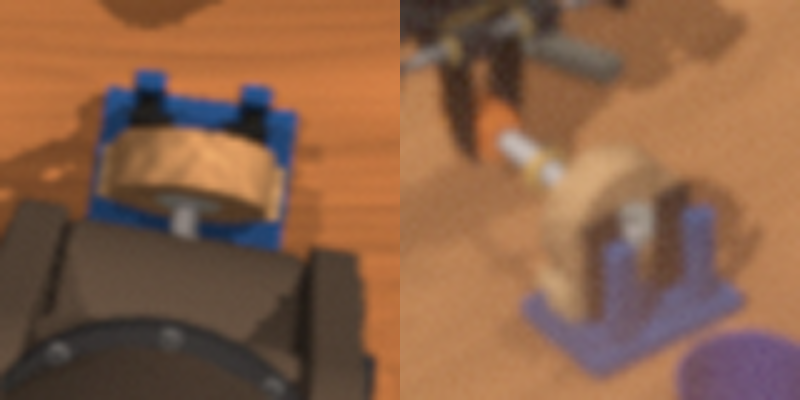

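Request:
step_arm(steps=[[0, 0, 0.06, 0], [0, 0, 0.06, 0], [0, 0, 0.06, 0], [0, 0, 0.06, 0]])

```text
t: 15.32
eef_pos: [489.7, -21.5, 39.6]
tcp_rot: [1.27, 1.571, 1.122]
ft_force: [-0.6, 0.1, -1.2]
opening: 0.232
```

Request:
step_arm(steps=[[0, 0, 0.06, 0], [0, 0, 0.06, 0], [0, 0, 0.06, 0], [0, 0, 0.06, 0]])

```text
t: 15.82
eef_pos: [501.5, -23.3, 39.6]
tcp_rot: [2.222, 1.571, 2.075]
ft_force: [0.0, 0.2, -2.4]
opening: 0.231
```

Request:
step_arm(steps=[[0, 0, 0.06, 0], [0, 0, 0.06, 0], [0, 0, 0.06, 0]])

```text
t: 16.2
eef_pos: [510.5, -24.6, 39.6]
tcp_rot: [1.0, 1.571, 0.852]
ft_force: [-0.2, 0.5, -1.6]
opening: 0.229
```

```bash
python3 chk.py c10
```

```text
ahead,left,up of wheel centre 91.61780978209592 -0.5763519979841711 -0.025451955002509408 F along/left/up -0.25636609339432687 0.4368988165084359 -1.6471962807787035 [-0.03621924  0.07759226 -0.08600385] 16.2
```

View pics/c10.png

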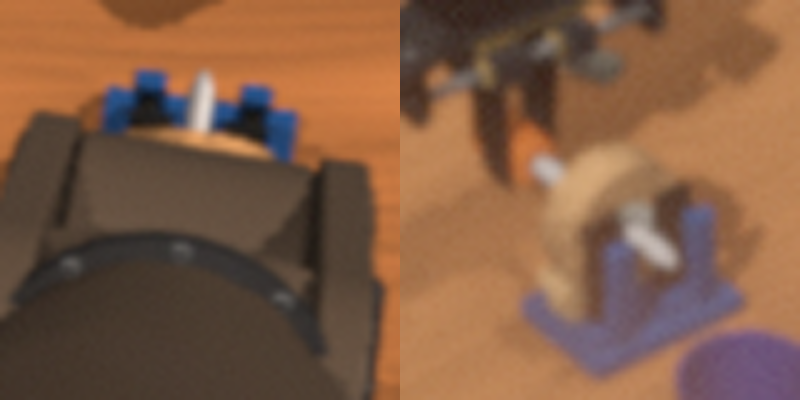

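Request:
step_arm(steps=[[0, 0, 0.04, 0], [0, 0, 0.04, 0], [0, 0, 0.04, 0], [0, 0, 0.04, 0]])

```text
t: 16.8
eef_pos: [518.3, -25.8, 39.6]
tcp_rot: [1.198, 1.571, 1.05]
ft_force: [0.0, -0.1, -1.3]
opening: 0.23
```

Request:
step_arm(steps=[[0, 0, 0.03, 0], [0, 0, 0.03, 0], [0, 0, 0.03, 0]])

```text
t: 17.18
eef_pos: [522.6, -26.4, 39.6]
tcp_rot: [2.602, 1.571, 2.454]
ft_force: [-0.7, -0.0, -1.1]
opening: 0.229
```

Request:
step_arm(steps=[[0, 0, 0.02, 0], [0, 0, 0.02, 0]])

```text
t: 17.42
eef_pos: [524.4, -26.7, 39.6]
tcp_rot: [2.962, 1.57, 2.815]
ft_force: [-1.1, 0.1, -1.6]
opening: 0.235
```

Request:
step_arm(steps=[[0, 0, 0.02, 0], [0, 0, 0.02, 0]])

```text
t: 17.68
eef_pos: [526.6, -27.0, 39.6]
tcp_rot: [2.436, 1.571, 2.288]
ft_force: [-2.2, 1.3, -1.8]
opening: 0.228
```

Request:
step_arm(steps=[[0, 0, 0.02, 0]])

```text
t: 17.8
eef_pos: [527.1, -27.0, 39.4]
tcp_rot: [2.987, 1.57, 2.84]
ft_force: [-4.7, 1.4, -1.7]
opening: 0.229
```

Request:
step_arm(steps=[[0, 0, 0.02, 0]])

```text
t: 17.92
eef_pos: [527.4, -27.0, 39.3]
tcp_rot: [3.071, 1.568, 2.923]
ft_force: [-7.4, 1.5, 0.1]
opening: 0.227
```

Request:
step_arm(steps=[[0, 0, 0.01, 0]])

```text
t: 18.05
eef_pos: [527.6, -27.1, 39.3]
tcp_rot: [3.076, 1.567, 2.928]
ft_force: [-8.6, 2.5, 0.5]
opening: 0.228
```

Request:
step_arm(steps=[[0, 0, 0.01, 0]])

```text
t: 18.18
eef_pos: [527.7, -27.1, 39.3]
tcp_rot: [3.083, 1.567, 2.936]
ft_force: [-10.5, 2.7, 2.1]
opening: 0.231
```

Request:
step_arm(steps=[[0, 0, 0, 0], [0, 0, 0, 0]])

```text
t: 18.42
eef_pos: [527.7, -27.0, 39.3]
tcp_rot: [3.081, 1.567, 2.933]
ft_force: [-9.9, 1.4, 1.4]
opening: 0.229
```

```bash
python3 chk.py c11
```

```text
ahead,left,up of wheel centre 74.22764346919139 -0.7422755437451571 0.2899652811196063 F along/left/up -9.98367149405425 -0.02586010524491489 1.439510885902815 [ 0.26497137  1.51580729 -0.06992027] 18.425
```

View pics/c11.png

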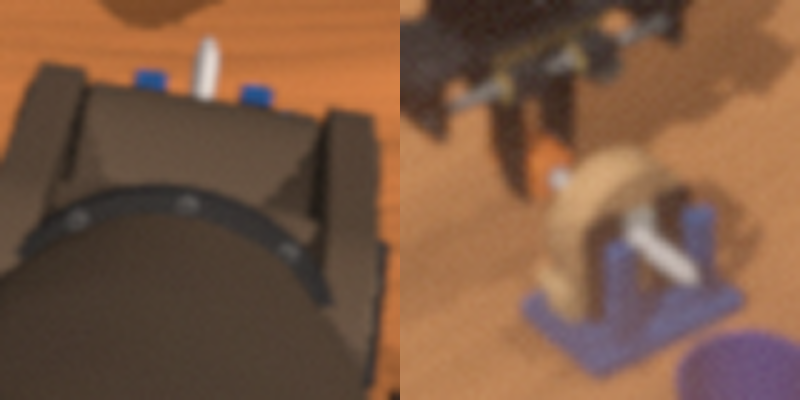

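Request:
step_arm(steps=[[0, 0, 0, 0], [0, 0, 0, 0], [0, 0, 0, 0]])

```text
t: 18.9
eef_pos: [527.7, -27.1, 39.3]
tcp_rot: [3.081, 1.567, 2.933]
ft_force: [-9.7, 2.0, 1.6]
opening: 0.234
```

Request:
step_arm(steps=[[0, 0, -0.03, 0], [0, 0, -0.02, 0], [0, 0, 0, 0]])

```text
t: 19.27
eef_pos: [527.2, -27.1, 39.6]
tcp_rot: [0.389, 1.571, 0.241]
ft_force: [-1.7, 1.4, -2.5]
opening: 0.229
```

Request:
step_arm(steps=[[-0.03, 0, 0, 0], [-0.04, 0, 0, 0], [-0.04, 0, 0, 0], [-0.04, 0, 0, 0], [-0.04, 0, 0, 0], [0, 0, 0, 0]])

```text
t: 20.02
eef_pos: [527.1, -27.1, 49.3]
tcp_rot: [0.421, 1.571, 0.273]
ft_force: [-2.1, 1.1, -2.1]
opening: 0.228
```

Request:
step_arm(steps=[[-0.06, 0, 0, 0], [-0.08, 0, 0, 0], [-0.08, 0, 0, 0], [-0.08, 0, 0, 0], [-0.04, 0, 0, 0], [0, 0, 0, 0], [0, 0, 0, 0]])

```text
t: 20.9
eef_pos: [527.1, -27.1, 66.1]
tcp_rot: [0.421, 1.571, 0.274]
ft_force: [-2.1, 0.0, -2.5]
opening: 0.23
```

```bash
python3 chk.py c12
```

```text
ahead,left,up of wheel centre 74.77788017294007 -0.5632210567963505 -26.526674060889015 F along/left/up -2.1082045649971763 -0.27314178023668295 -2.500192659464445 [0.12498938 0.43048158 0.01622921] 20.9
```

View pics/c12.png

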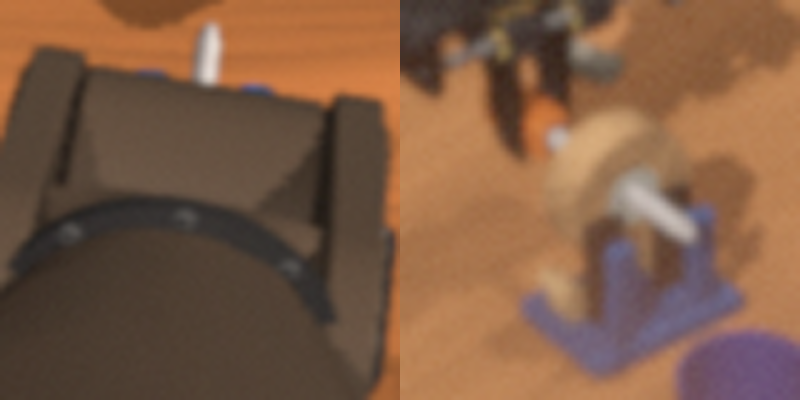

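Request:
step_arm(steps=[[-0.06, 0, 0, 0], [-0.1, 0, 0, 0], [-0.15, 0, 0, 0], [-0.2, 0, 0, 0], [-0.25, 0, 0, 0], [-0.3, 0, 0, 0], [-0.3, 0, 0, 0], [-0.25, 0, 0, 0], [-0.2, 0, 0, 0], [-0.1, 0, 0, 0], [-0.05, 0, 0, 0], [0, 0, 0, 0], [0, 0, 0, 0], [0, 0, 0, 0]])

```text
t: 22.75
eef_pos: [527.0, -27.1, 163.9]
tcp_rot: [2.959, 1.57, 2.812]
ft_force: [-0.4, -0.3, -3.4]
opening: 0.228
```

```bash
python3 shot.py w13; python3 chk.py c13;python3 - <<'E'
from h import *
s=state();A=R(s['tcp_rot']);print(np.arctan2(A[1,2],A[0,2]))
sc=read_camera("scene")[:,:,::-1];cv2.imwrite("pics/scene13.png",sc)
cv2.imwrite("pics/s13.png",cv2.resize(sc[170:240,230:310],None,fx=8,fy=8,interpolation=cv2.INTER_CUBIC))
S=cam("scene");u=A[:,2]
for d in(20,60,88,100,142): print(d,(proj(S,s['eef_pos']+d*u+[0,0,16.4])-[230,170])*8)
E
```

```text
22.75 [527.  -27.1 163.9] [2.9592 1.5703 2.8115] [-0.37 -0.27 -3.44] [-0.18  0.42  1.85  0.    0.87 -1.6 ] 0.22782185533674398
ahead,left,up of wheel centre 74.95046046734743 -0.5835602231236228 -124.30645104205945 F along/left/up 0.502757189364318 0.7043966588889184 -2.7982864653292534 [0.00210422 0.16820236 0.00047611] 22.8
-0.14769609188270214
20 [240.00965336 128.18793497]
60 [302.76950454 168.27860586]
88 [348.44553219 197.45621794]
100 [368.48135147 210.25499648]
142 [440.88954011 256.50897583]
```

View pics/s13.png

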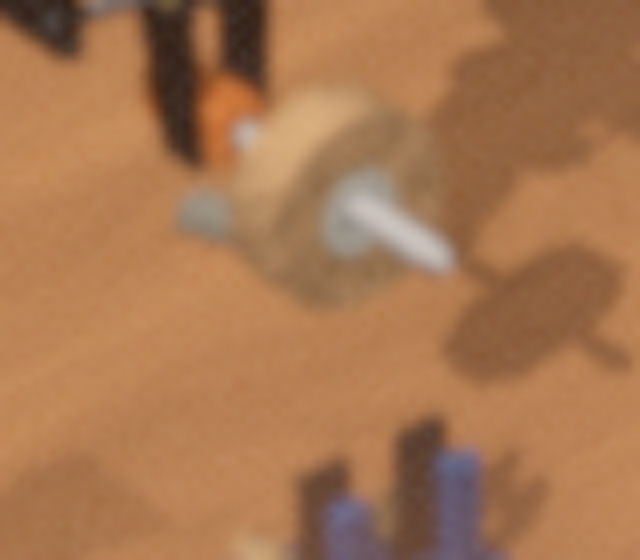

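Run:
```python
from h import *
im=cv2.imread("pics/w13.png");cv2.imwrite("pics/w13z.png",cv2.resize(im[190:360,240:330],None,fx=3.5,fy=3.5,interpolation=cv2.INTER_CUBIC))
c=camera_info("wrist");K=c["mtx"];H=c["hand_eye"]
for px in((282,203),(282,206),(282,320),(282,322)):
  d=H[:3,:3]@np.linalg.solve(K,[*px,1]);e=H[:3,3];print(px,(e+d*(-28.4-e[0])/d[0]).round(1),(e+d*(-16.4-e[0])/d[0]).round(1))
```

```text
(282, 203) [-28.4  -0.6 -39.7] [-16.4  -0.6 -36.9]
(282, 206) [-28.4  -0.6 -38.4] [-16.4  -0.6 -35.4]
(282, 320) [-28.4  -0.6  16.9] [-16.4  -0.6  24.6]
(282, 322) [-28.4  -0.6  18. ] [-16.4  -0.6  25.7]
```

View pics/w13z.png

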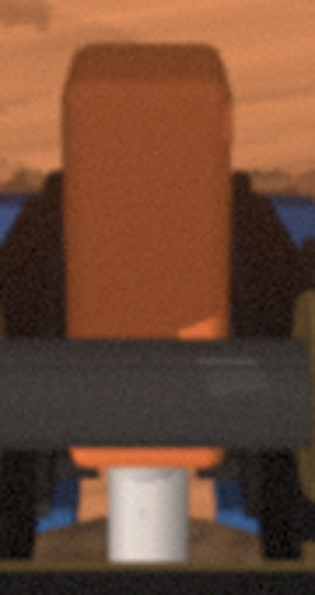

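Run:
```python
from h import *
c=camera_info("wrist");K=c["mtx"];H=c["hand_eye"]
for px in((282,212.5),(282,321.5),(282,322.5)):
  d=H[:3,:3]@np.linalg.solve(K,[*px,1]);e=H[:3,3];print(px,(e+d*(-28.4-e[0])/d[0]).round(1))
```

```text
(282, 212.5) [-28.4  -0.6 -35.5]
(282, 321.5) [-28.4  -0.6  17.7]
(282, 322.5) [-28.4  -0.6  18.2]
```

Request:
step_arm(steps=[[0, 0, 0, -0.25], [0, 0, 0, -0.3], [0, 0, 0, -0.2], [0, 0.15, 0.04, 0], [0, 0.35, 0.04, 0], [0, 0.5, 0.04, 0], [0, 0.6, 0.04, 0], [0, 0.65, 0.04, 0], [0, 0.65, 0.04, 0], [0, 0.65, 0.04, 0], [0, 0.65, 0.04, 0], [0, 0.55, 0, 0], [0, 0.45, 0, 0], [0, 0.3, 0, 0], [0, 0.2, 0, 0], [0, 0.05, 0, 0], [0, 0, 0, 0], [0, 0, 0, 0]])

```text
t: 25.2
eef_pos: [555.5, 258.9, 164.2]
tcp_rot: [-2.049, 1.571, -2.092]
ft_force: [0.3, -0.0, -3.2]
opening: 0.226
```

```bash
cat > chk2.py <<'E'
from h import *
import sys
n=sys.argv[1]
s=state();A=R(s['tcp_rot']);u=A[:,2];v=A[:,1];w=np.array([.9991,-.043,0]);d=s['eef_pos']-np.array([589.3,257.8,45.6]);print("t",s['t'],"pos rel A along/left/up",d@w,d@[.043,.9991,0],d[2],"yaw",np.arctan2(u[1],u[0]),"F",s['ft_force'],s['moment'].round(2),s['opening'])
t=read_camera("top")[:,:,::-1];sc=read_camera("scene")[:,:,::-1]
cv2.imwrite(f"pics/{n}.png",np.hstack([cv2.resize(t[145:245,130:230],None,fx=4,fy=4,interpolation=cv2.INTER_CUBIC),cv2.resize(sc[150:220,300:370],None,fx=5.715,fy=5.715,interpolation=cv2.INTER_CUBIC)[:400]]))
cv2.imwrite(f"pics/{n}_top.png",t);cv2.imwrite(f"pics/{n}_scene.png",sc)
S=cam("scene");T=cam("top")
for k in(20,100,142):
  p=s['eef_pos']+k*u+[0,0,16.4];print(k,"top",(proj(T,p)-[130,145])*4,"scene",(proj(S,p)-[300,150])*5.715)
E
python3 chk2.py d1
```

```text
t 25.2 pos rel A along/left/up -33.84609453703475 -0.37966187844605237 118.5741631012763 yaw -0.043645602397294335 F [ 0.27337322 -0.04642291 -3.22880321] [-0.02  0.14  0.05] 0.2261731355329835
20 top [ 85.03878512 245.77001065] scene [152.53952877  46.20577762]
100 top [ 98.62656273 102.50054718] scene [258.92727164  86.85172474]
142 top [105.56460183  29.34589539] scene [318.07439051 109.44916501]
```

View pics/d1.png

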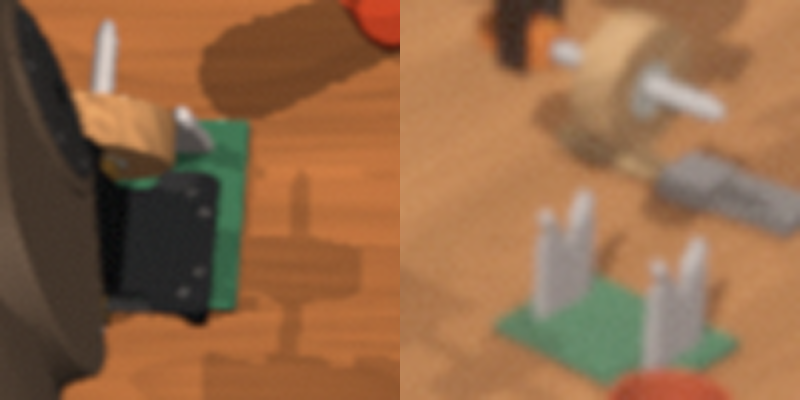

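Request:
step_arm(steps=[[0.1, 0.01, 0, 0], [0.2, 0, 0, 0], [0.3, 0, 0, 0], [0.3, 0, 0, 0], [0.3, 0, 0, 0], [0.2, 0, 0, 0], [0.1, 0, 0, 0], [0.04, 0, 0, 0], [0, 0, 0, 0], [0, 0, 0, 0], [0, 0, 0, 0]])

```text
t: 26.68
eef_pos: [555.6, 260.0, 87.5]
tcp_rot: [0.482, 1.57, 0.439]
ft_force: [0.1, -0.2, -3.4]
opening: 0.232
```

```bash
python3 chk2.py d2
```

```text
t 26.675 pos rel A along/left/up -33.81221297516922 0.7242819975235398 41.86335478258379 yaw -0.042991508181485776 F [ 0.07196888 -0.22853374 -3.37638156] [ 0.01  0.2  -0.01] 0.2317368371013234
20 top [121.29432987 274.33818718] scene [148.64494454 159.74681204]
100 top [133.1366905 141.4155429] scene [251.70217109 203.22695638]
142 top [139.19669955  73.39596037] scene [308.8979347 227.3580158]
```

View pics/d2.png

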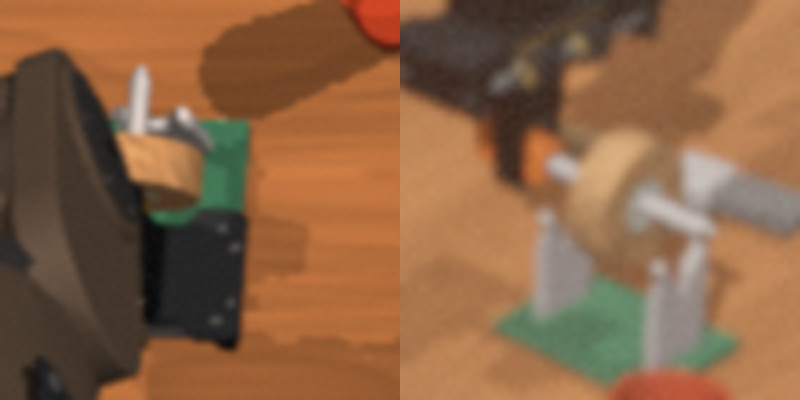

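Run:
```python
from h import *
t=cv2.imread("pics/top0.png");a=cv2.resize(t[165:220,150:195],None,fx=9,fy=9,interpolation=cv2.INTER_CUBIC)
t2=cv2.imread("pics/d2_top.png");b=cv2.resize(t2[155:210,145:190],None,fx=8,fy=9,interpolation=cv2.INTER_CUBIC)
cv2.imwrite("pics/d2z.png",np.hstack([a,b[:, :360]]))
T=cam("top");A=np.array([589.3,257.8,82]);u=np.array([.9991,-.043,0]);v=np.array([.043,.9991,0])
for nm,o in(("A",0),("B",87)):
  for l in(-20,0,20): print(nm,l,(proj(T,A+o*u+l*v)-[150,165])*9)
```

```text
A -20 [198.05884434 404.96478315]
A 0 [122.38048543 402.69409029]
A 20 [ 46.70841882 400.42358622]
B -20 [224.48736257  88.55030326]
B 0 [150.15328323  86.33289812]
B 20 [75.82527455 84.11567407]
```

View pics/d2z.png

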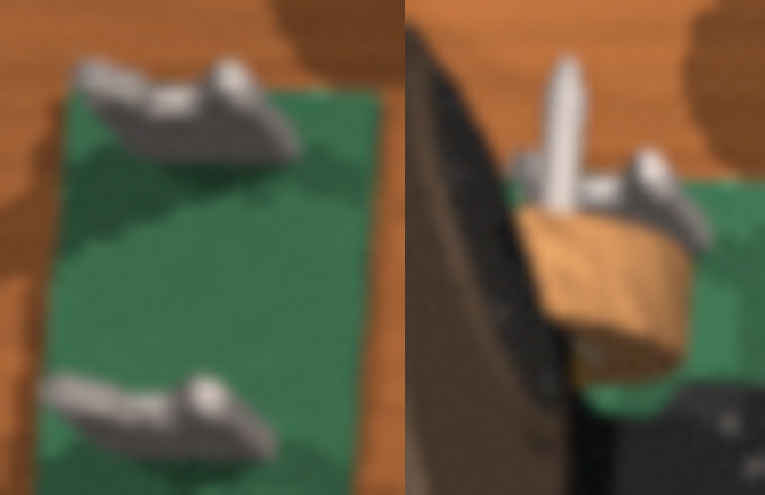

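Request:
step_arm(steps=[[0.1, -0.025, 0, 0], [0.12, 0, 0, 0], [0.12, 0, 0, 0], [0.1, 0, 0, 0], [0.04, 0, 0, 0], [0, 0, 0, 0], [0, 0, 0, 0]])

```text
t: 27.65
eef_pos: [555.5, 258.7, 63.3]
tcp_rot: [0.612, 1.57, 0.569]
ft_force: [-0.8, -0.2, -3.0]
opening: 0.231
```

```bash
python3 chk2.py d3
python3 - <<'E'
from h import *
a=cv2.imread("pics/d3_top.png");b=cv2.imread("pics/d3_scene.png")
cv2.imwrite("pics/d3z.png",np.hstack([cv2.resize(a[155:210,145:190],None,fx=8,fy=8,interpolation=cv2.INTER_CUBIC),cv2.resize(b[160:215,315:365],None,fx=8,fy=8,interpolation=cv2.INTER_CUBIC)]))
E
```

```text
t 27.65 pos rel A along/left/up -33.82345748737881 -0.5131957300147425 17.695568618308442 yaw -0.043004843829057934 F [-0.82123382 -0.21901873 -2.98584909] [-0.01  0.2  -0.03] 0.23084288178735238
20 top [134.26259369 282.56795879] scene [145.75702529 195.03038111]
100 top [145.62746309 152.61771473] scene [247.79073754 239.43956517]
142 top [151.44644133  86.08130194] scene [304.39009847 264.0738883 ]
```

View pics/d3z.png

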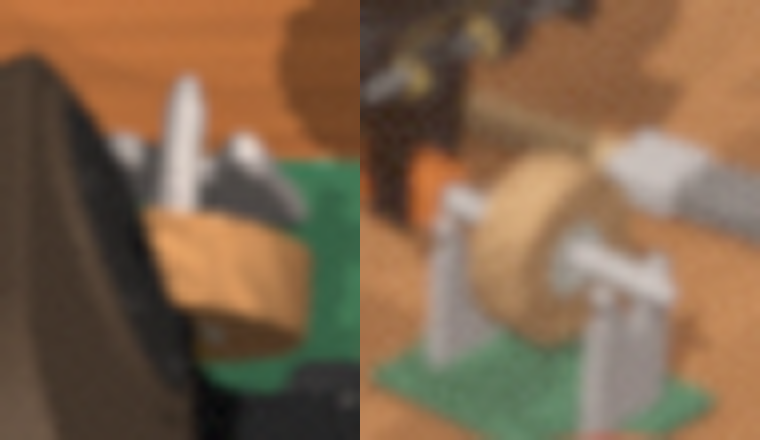

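Request:
step_arm(steps=[[0.05, 0, 0, 0], [0.05, 0, 0, 0], [0.05, 0, 0, 0]])

```text
t: 28.12
eef_pos: [555.3, 258.7, 55.4]
tcp_rot: [2.843, 1.571, 2.8]
ft_force: [-0.0, -0.2, -3.9]
opening: 0.232
```

Request:
step_arm(steps=[[0.04, 0, 0, 0], [0.04, 0, 0, 0], [0.03, 0, 0, 0]])

```text
t: 28.5
eef_pos: [555.4, 258.7, 50.0]
tcp_rot: [1.422, 1.571, 1.379]
ft_force: [0.8, 0.3, -3.5]
opening: 0.232
```

Request:
step_arm(steps=[[0.03, 0, 0, 0], [0.02, 0, 0, 0]])

```text
t: 28.75
eef_pos: [555.4, 258.7, 47.6]
tcp_rot: [1.594, 1.571, 1.551]
ft_force: [0.3, 0.1, -4.3]
opening: 0.231
```

Request:
step_arm(steps=[[0.02, 0, 0, 0], [0, 0, 0, 0]])

```text
t: 29.0
eef_pos: [555.4, 258.7, 46.6]
tcp_rot: [2.33, 1.571, 2.287]
ft_force: [-0.8, -0.8, -3.1]
opening: 0.233
```

Request:
step_arm(steps=[[0.02, 0, 0, 0], [0, 0, 0, 0]])

```text
t: 29.25
eef_pos: [555.5, 258.7, 45.7]
tcp_rot: [0.641, 1.57, 0.598]
ft_force: [0.3, 0.8, -2.5]
opening: 0.229
```

```bash
python3 chk2.py d4
python3 - <<'E'
from h import *
a=cv2.imread("pics/d4_top.png");b=cv2.imread("pics/d4_scene.png")
cv2.imwrite("pics/d4z.png",np.hstack([cv2.resize(a[155:210,145:190],None,fx=8,fy=8,interpolation=cv2.INTER_CUBIC),cv2.resize(b[160:215,315:365],None,fx=8,fy=8,interpolation=cv2.INTER_CUBIC)]))
E
```

```text
t 29.25 pos rel A along/left/up -33.85630545984541 -0.5212346994140877 0.09590290082207531 yaw -0.04299581209494175 F [ 0.33128042  0.75314888 -2.46992865] [ 0.02  0.09 -0.04] 0.22854159144141833
20 top [141.8436969  288.31463346] scene [144.5946536  219.82614398]
100 top [152.89722659 160.44110542] scene [245.89249465 264.83402149]
142 top [158.55914138  94.94084985] scene [302.06264391 289.79111013]
```

View pics/d4z.png

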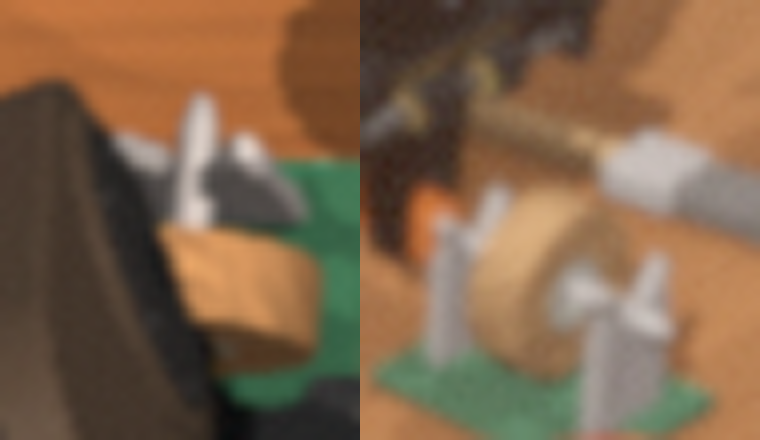

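Request:
step_arm(steps=[[0.01, 0, 0, 0], [0, 0, 0, 0]])

```text
t: 29.6
eef_pos: [555.4, 258.8, 45.4]
tcp_rot: [0.478, 1.57, 0.435]
ft_force: [-2.2, -0.2, 1.9]
opening: 0.228
```

Request:
step_arm(steps=[[0.01, 0, 0, 0], [0, 0, 0, 0]])

```text
t: 29.85
eef_pos: [555.5, 258.8, 45.2]
tcp_rot: [0.411, 1.57, 0.368]
ft_force: [-2.0, -0.1, 5.2]
opening: 0.229
```

Request:
step_arm(steps=[[0.01, 0, 0, 0], [0, 0, 0, 0]])

```text
t: 30.1
eef_pos: [555.5, 258.8, 45.0]
tcp_rot: [0.364, 1.57, 0.321]
ft_force: [-5.0, -1.5, 8.3]
opening: 0.232
```

Request:
step_arm(steps=[[-0.01, 0, 0, 0], [-0.01, 0, 0, 0], [0, 0, 0, 0]])

```text
t: 30.48
eef_pos: [555.5, 258.7, 45.2]
tcp_rot: [0.498, 1.57, 0.455]
ft_force: [-2.1, 0.0, 3.2]
opening: 0.227
```

Request:
step_arm(steps=[[0, 0, 0, 0], [0, 0, 0, 0], [0, 0, 0, 0], [0, 0, 0, 0], [0, 0, 0, 0], [0, 0, 0, 0]], jaw=0.4)

```text
t: 31.22
eef_pos: [555.4, 258.7, 45.1]
tcp_rot: [1.562, 1.571, 1.519]
ft_force: [-0.6, -0.6, -0.5]
opening: 0.602
```

```bash
python3 chk2.py d5;python3 shot.py w14
python3 - <<'E'
from h import *
a=cv2.imread("pics/w14.png");b=cv2.imread("pics/d5_scene.png")
cv2.imwrite("pics/d5z.png",np.hstack([cv2.resize(a,None,fx=.7,fy=.7),cv2.resize(b[160:215,315:365],(400,440),interpolation=cv2.INTER_CUBIC)[:294]]))
E
```

```text
t 31.225 pos rel A along/left/up -33.95454605503148 -0.5369817540475501 -0.464794638902454 yaw -0.04296688495187876 F [-0.59390095 -0.63618896 -0.46916297] [0.04 0.01 0.03] 0.6019518779460471
20 top [142.09404124 288.65458538] scene [144.42315331 220.57304917]
100 top [153.1419106 160.8498539] scene [245.68924987 265.62269997]
142 top [158.8008414   95.38581658] scene [301.84028106 290.60227787]
31.325 [555.4 258.7  45.2] [0.9725 1.5706 0.9295] [0.2  0.43 0.62] [ 0.33  0.68  1.74  0.    0.73 -1.2 ] 0.5976217301153106
```

View pics/d5z.png

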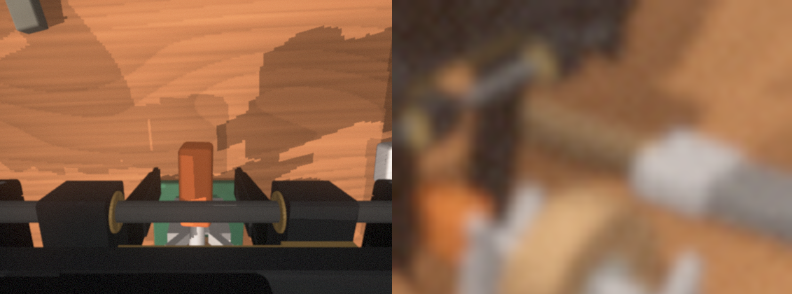

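Released and seated. Lift straight up, then back away and inspect.

Request:
step_arm(steps=[[-0.1, 0, 0, 0], [-0.2, 0, 0, 0], [-0.4, 0, 0, 0], [-0.6, 0, 0, 0], [-0.8, 0, 0, 0], [-0.8, 0, 0, 0], [-0.6, 0, 0, 0], [-0.2, 0.3, 0.3, 0], [0, 0.5, 0.5, 0], [0, 0.5, 0.5, 0], [0, 0, 0.3, 0], [0, 0, 0, 0], [0, 0, 0, 0]])

```text
t: 33.0
eef_pos: [637.5, 320.0, 230.6]
tcp_rot: [2.416, 1.571, 2.373]
ft_force: [-0.2, -0.3, -0.2]
opening: 0.597
```

```bash
python3 shot.py w15; python3 chk2.py d6
python3 - <<'E'
from h import *
b=cv2.imread("pics/d6_scene.png");a=cv2.imread("pics/w15.png")
cv2.imwrite("pics/d6z.png",cv2.resize(b[155:220,305:375],None,fx=8,fy=8,interpolation=cv2.INTER_CUBIC))
E
```

```text
33.0 [637.5 320.  230.6] [2.4159 1.5707 2.3727] [-0.15 -0.25 -0.16] [ 0.37  0.61  1.29  0.    1.24 -1.16] 0.5970172629447444
t 33.05 pos rel A along/left/up 45.49120108011182 64.20964181292454 185.05158459066558 yaw -0.043109718544831005 F [ 0.63237938 -0.4548798  -0.84280911] [-0.02 -0.    0.  ] 0.5993869993843892
20 top [-65.92982336  60.53482161] scene [336.06835461 -53.68953214]
100 top [-48.78129906 -87.19315243] scene [453.72355636 -15.48178877]
142 top [ -40.03860091 -162.50815109] scene [519.27331736   5.80505965]
```

View pics/w15.png

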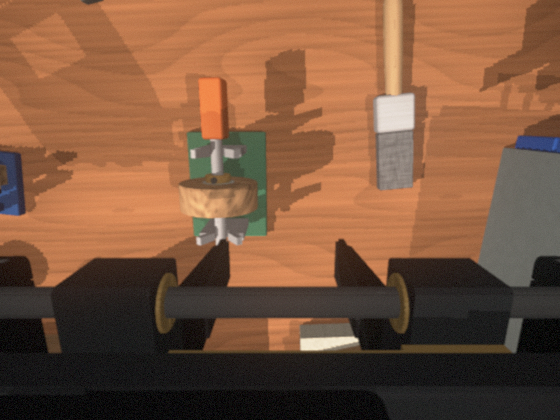

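View pics/d6z.png

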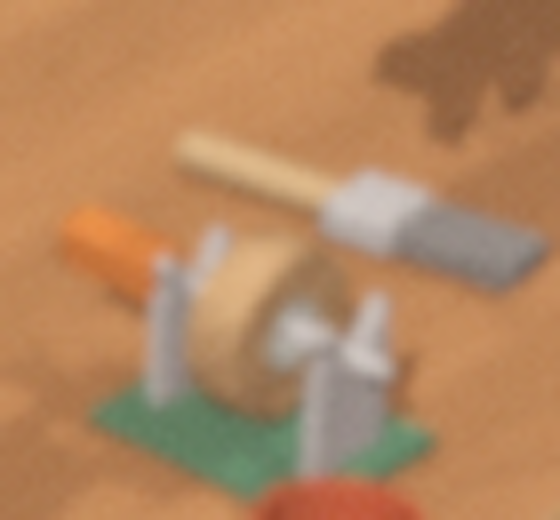

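View pics/d6_top.png

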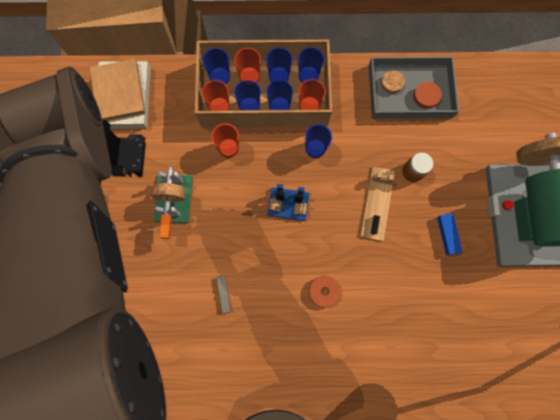

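```bash
python3 -c "
from cell import *
print(job_done())"
```

```text
the job is handed in; nothing more can be done
None
```

The arbor, with the cork wheel on it, now lies in both notches of the green stand, and the gripper is clear of everything. I handed the job in at about t = 33 s; no verdict comes back.

- **Threading:** I lifted the arbor by its orange grip and threaded it into the wheel. No contact force above the roughly 1 N of sensor noise showed until the collar met the hub.
- **Pressing home:** Sliding the wheel took about 2 N. I then pressed the collar against the stop at about 10 N for about 0.7 s, with 10.8 N the highest reading. After easing off to about 2 N, I lifted the wheel straight up.
- **Laying in the stand:** The shaft touched down at the expected height. I briefly pressed too firmly: the wrist read 8 N upward, about 11 N on the posts. I eased back before opening the jaws.

**Last checks:**
- After release the wrist force was back to about zero.
- The final wrist, scene and top pictures show the shaft in both notches, the wheel between the posts against the collar, and the grip outside on the robot's side. The other bench items look undisturbed.

**Disagreements:**
- The top camera read about 3–5 mm off the wrist-camera positions, so I corrected the sideways position over the stand by about 1 mm.
- The scene camera suggested the bore was a few mm higher than assumed, but the shaft entered cleanly without any change.
- The grip centre came out 38 to 43 mm before the near post depending on the view, within the allowed 41 ± 8.

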